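# Work the tapered wooden bung out of the rectangular canister

### The job

Open the rectangular canister: take its wooden bung by the knob and rock it along the canister's length, over to the left and then over to the right as seen from the robot, while easing it upwards until it comes free. Put the bung in the flat metal tray. The canister must not be pulled up out of its stand with it, and must be left standing fully down.

Things in the scene. Friction and masses are not known exactly. Their poses are not given: they have to be found in the camera images.
- bung: Tapered wooden bung, 34 x 50 x 70 mm high, 60 g, loose, stuck in the rectangular canister's neck. Origin: centre of its underside; z up, y along its length (and the canister's), x across. Plug z 0-22 mm, 18 mm thick (x), tapering in y from 36 mm (top) to 27 mm (foot); flange 34 (x) x 50 (y) x 6 mm resting on the rim; upright knob 22 (x) x 30 (y) mm from z = 28 to 70 mm.
- bung_knob (a point): Where to grip the knob: on the bung's axis, 54 mm above its underside, 26 mm above the flange's top, 16 mm below the knob's top. Axes as the bung's. Lean (tilt) the bung about 8 to 12 degrees along y, to +y (left), then to -y (right), easing it up a few mm each time: each lean (about 0.5 N m) draws one end of the plug out of its grip. Leaning along x is blocked by the neck.
- canister_mouth (a point): Centre of the rectangular canister's mouth, at the rim, 118 mm above the table; z up, y along its length. Grey sheet metal, 82 (x) x 126 (y) x 84 mm, steel neck 32 x 52 x 28 mm on top, mouth 20 (x) x 39 (y) mm. Inside, a sprung rubber pad grips each y end of the plug: roughly 7 to 9 N against lifting, free once that end has risen about 4 mm.
- canister (a joint): How far (m) the rectangular canister is lifted out of its stand: 0 fully down, 0.06 at most. The fixed dark stand (96 x 140 x 26 mm) stops it tipping, turning or shifting; only its weight, about 5 N, holds it down, so a straight pull on the bung lifts it too. The round grey canister with the round stopper nearby is another one, fixed and to be left alone.
- tray: Flat open aluminium tray, fixed on the table, 160 (x) x 180 (y) x 18 mm, walls 4 mm, floor about 4 mm thick. Origin: centre of its underside, z up.
Not all that is in view belongs to the job. Of the things that look like the tray, the larger one is meant.

How it is judged:
On the way, in this order (a step that is already met when the one before it is completed fails the run):
1. the bung is leaned over to the left while still in the neck (about 5 degrees) (y of bung_knob in the frame of canister_mouth above 0.003 m and z of bung_knob in the frame of canister_mouth below 0.05 m and horizontal distance between bung_knob and canister_mouth below 0.02 m), for 0.05 s.
2. the bung is leaned over to the right while still in the neck (about 5 degrees) (y of bung_knob in the frame of canister_mouth below -0.003 m and z of bung_knob in the frame of canister_mouth below 0.05 m and horizontal distance between bung_knob and canister_mouth below 0.02 m), for 0.05 s.
3. the bung is clear of the neck (z of bung_knob in the frame of canister_mouth above 0.06 m), for 0.05 s.
At the end, for the whole second after the job is handed in: The bung lies or stands at rest in the tray (its foot and its knob both inside the tray's outline), and the canister stands fully down in its stand (within 4 mm) (x of bung_knob in the frame of tray between -0.08 and 0.08 m and y of bung_knob in the frame of tray between -0.09 and 0.09 m and x of bung in the frame of tray between -0.08 and 0.08 m and y of bung in the frame of tray between -0.09 and 0.09 m and height (world z) of bung_knob below 0.08 m and linear speed of bung below 0.02 m/s and value of joint canister below 0.004 m); the robot touches nothing.
It fails at once if the canister is lifted more than 15 mm out of its stand (value of joint canister above 0.015 m).
It also fails if it takes over 45 s, if anything falls off the work surface, if the arm or the gripper's body presses on something with over 40 N, if the wrist force passes 120 N, or if a joint passes its speed limit or range.

### The arm

A 7-joint arm with a two-finger parallel gripper is mounted at the origin on the work surface; the furniture and walls round the work are solid. World frame = base frame: x ahead of the robot, y to its left, z up, the work surface at z = 0. Lengths are in m, angles in rad, forces in N, time in s.
With the tool pointing down it reaches from about 0.425 to 0.975 m from the base axis. Payload 16.7 kg.
Tool frame: the origin (TCP) lies at the very end of the fingers, on their centre line; the grasp point (between the pads) lies 19 mm behind it; z points along the fingers, y is the line along which they close (so a half turn about z gives the same grasp; the last joint's range is limited). The gripper opens to 85 mm and grips with 20 to 120 N. Pads are 22 mm wide; open, the fingers measure 114 mm over their backs; the gripper's body (76 mm by 85 mm) begins 54 mm behind the grasp point. The pads swing forward as they close: fully open they stand 13 mm farther back than shut.
Start: joints at [-1.282, 0.426, 0.074, 1.606, -0.034, 1.111, -0.067], TCP at [0.287, 0.611, 0.231] pointing down, gripper open.
Joint ranges: [-2.85, 2.85], [-0.5, 2.14], [-1.23, 1.37], [0.21, 2.46], [-1.02, 4.16], [0.16, 2.05], [-2.73, 2.73]. Speed limits (rad/s): [1.89, 1.89, 2.39, 2.39, 3.01, 3.01, 3.01].

### API

Orientations are given as a 3x3 rotation matrix whose columns are the frame's x, y, z axes.
In Python, from station import env, imaging gives the robot as it stands.
- The arm moves only by the tool send_rows, never from a script. Its argument "rows" is a list of rows, each a list of 7 numbers: the finger opening in cm, from 0 to 8.54, then the shift along the tool's x, y, z in cm, then the turn, a rotation vector about the tool's x, y, z in rad. In form: [[gripper, tx, ty, tz, rx, ry, rz], ...]. A call has 1 to 10 rows; each row is the pose to reach, as a shift and turn from the pose commanded when the call began, along the tool's axes at that moment; what a row does not reach only later rows make up. A row lasts 1/12 s, in which the tool goes at most 41.7 mm and 7.16 degrees, less where a joint would pass 70% of its speed; a pose out of reach is approached as far as the arm can. A call with a gripper value outside its range is refused whole. The fingers move at their own pace and stop on an object; "grip_force" is the grip in N (left out, the last holds). Time passes only in rows, so rows that repeat a pose let the fingers close. It gives the time, the measured TCP pose, the force, the opening and the grip force at its end, in the units of the state.
- env.get_state(): the state, without advancing time (a new reading comes with each control period).
- imaging.read_camera(name): name is "scene" or "top"; returns the picture (384x512x3 uint8, blue, green, red); there is no depth.
- imaging.get_calibration(name): a dict with "fx", "fy", "cx", "cy" (pixels), "rvec" (rotation vector, rad) and "tvec" (3), from world to camera coordinates, as OpenCV has them. Camera axes: x right, y down, z forward; pixel columns grow to the right and rows downward; lengths in m; the calibration is good to about 2 mm. A picture is of the moment at which its call begins. get_calibration takes no time and is no camera call.
- env.close_job(): hands the job in; it is judged then, once.
The state is a dict: "clock": time; "joints": joint angles; "qd": joint speeds; "effort": joint torques, N m; "tool_pos": TCP position; "tool_rot": TCP orientation; "wrist_force": force on the tool from outside, world axes, zero at the start; "moment": the same for the moment, N m; "width": opening from 0.0 (shut) to 1.0 (fully open); "grasp_force": force on a finger pad.
Only numpy, scipy, OpenCV 4.12 (cv2) and the standard library are available. Lean on these libraries where they do the work, as an engineer would, in place of code of your own. Each camera call takes 0.05 s, during which the arm holds its last target. There are 200 camera calls.

## Working session

There is one attempt and no reset: what is moved stays moved. The work goes in short steps, Python scripts to look and compute and a tool call to move; the robot and the scene stay as the last step left them, time stands still between calls to the robot, and variables do not carry over. Pictures are saved under pics/ and viewed, at most 10 in all, crops included, and the job is handed in when it is done.

Besides the shell and the picture viewer there is one more tool, called after ">>>" as a command line: name --pt "numbers of a row" for each row, then --argument value for the rest. send_rows: Moves the arm, as the interface text tells. Its arguments: {"type":"object","properties":{"rows":{"type":"array"},"grip_force":{"type":"number"}},"required":["rows"]}

```bash
ls; mkdir -p pics; python3 - <<'E'
from station import env, imaging
import cv2
for n in("scene","top"):
    cv2.imwrite(f"pics/{n}0.png",cv2.resize(imaging.read_camera(n),(768,576),interpolation=cv2.INTER_CUBIC)); print(imaging.get_calibration(n))
s=env.get_state();print(s)
E
```

```text
pics
{'fx': 465.3833780469824, 'fy': 465.3833780469824, 'cx': 265.81403850802536, 'cy': 187.4076638704529, 'rvec': array([ 2.00126546, -1.01444686,  0.55154748]), 'tvec': array([-0.31426208,  0.27426921,  1.10737551])}
{'fx': 372.99489008028286, 'fy': 372.99489008028286, 'cx': 255.36418426023002, 'cy': 190.90392764555864, 'rvec': array([ 1.98254756, -2.22200804,  0.25556694]), 'tvec': array([-0.01181282,  0.45781902,  1.10534309])}
{'clock': 0.1, 'joints': array([-1.2814791 ,  0.42666428,  0.0738618 ,  1.60652341, -0.03406166,
        1.11081066, -0.06708124]), 'qd': array([-4.41925638e-04, -1.80394906e-03, -3.02867196e-05, -1.75294732e-03,
       -8.71284237e-04, -2.93011403e-04, -5.20052239e-04]), 'effort': array([ 6.43438150e-03, -9.51533604e+01,  3.77060831e+00, -4.64408863e+01,
        1.96496886e-02,  6.44963176e-03,  2.49184063e-05]), 'tool_pos': array([0.28667184, 0.61070278, 0.230693  ]), 'tool_rot': array([[-9.05253466e-01,  4.24871768e-01, -3.78188946e-04],
       [ 4.24871920e-01,  9.05252826e-01, -1.08274269e-03],
       [-1.17670191e-04, -1.14083844e-03, -9.99999342e-01]]), 'wrist_force': array([-0.04813119, -0.32726894, -0.01663015]), 'moment': array([-0.0193843 ,  0.00829464, -0.06068773]), 'grasp_force': 0.0, 'width': 0.997775906934026}
```

View pics/scene0.png

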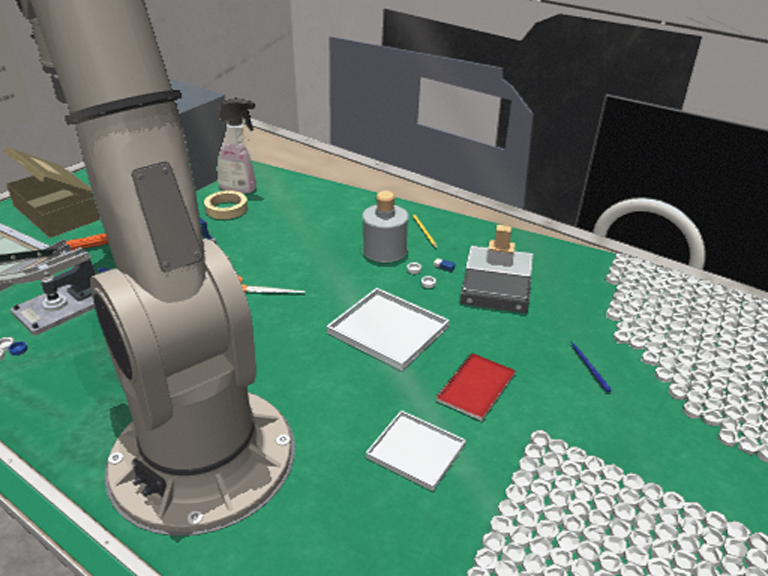

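View pics/top0.png

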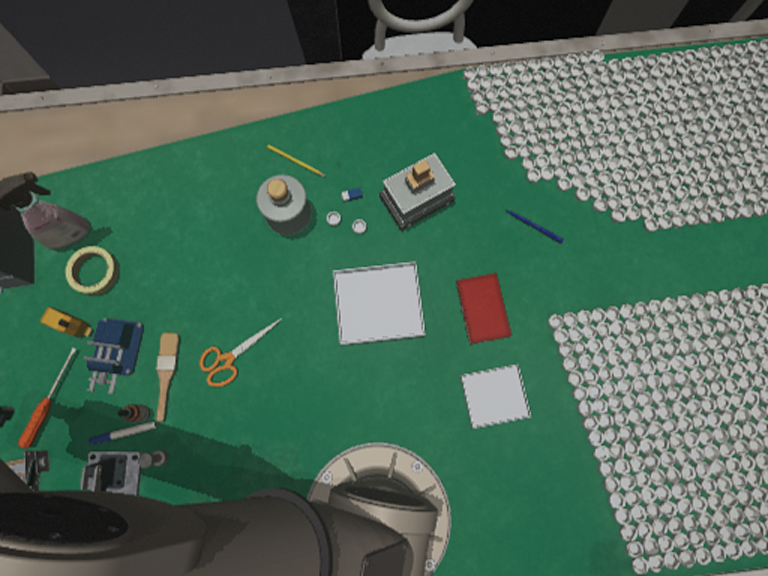

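The scene view shows the rectangular canister with its bung at about (502,240) and the large tray at (388,328). In the top view the knob is at about (421,170) and the tray at (379,303). I'll zoom in on the canister next.

```bash
cat >h.py <<'E'
import numpy as np, cv2
from station import env, imaging
def plane(n,px,z):
    c=imaging.get_calibration(n);R=cv2.Rodrigues(c['rvec'])[0];C=-R.T@c['tvec']
    d=R.T@np.array([(px[0]-c['cx'])/c['fx'],(px[1]-c['cy'])/c['fy'],1]);return C+d*(z-C[2])/d[2]
def proj(n,P):
    c=imaging.get_calibration(n);K=np.array([[c['fx'],0,c['cx']],[0,c['fy'],c['cy']],[0,0,1]])
    return cv2.projectPoints(np.array(P,float).reshape(-1,1,3),c['rvec'],c['tvec'],K,None)[0].reshape(-1,2)
E
python3 - <<'E'
from h import *
t=cv2.imread('pics/top0.png');s=cv2.imread('pics/scene0.png')
# crops in 768 px scale, x5
a=cv2.resize(t[145:235,370:470],None,fx=4,fy=5*0.8,interpolation=cv2.INTER_CUBIC)
b=cv2.resize(s[220:310,450:550],None,fx=4,fy=4,interpolation=cv2.INTER_CUBIC)
cv2.imwrite('pics/crop.png',np.hstack([a,b]))
k=2/3
for p in [(334,270),(415,263),(424,337),(343,344)]: print(plane('top',(p[0]*k,p[1]*k),.018).round(3))
print(plane('top',(421*k,170*k),.16))
E
```

```text
[0.509 0.036 0.018]
[ 0.505 -0.139  0.018]
[ 0.344 -0.137  0.018]
[0.349 0.032 0.018]
[ 0.65383091 -0.16183373  0.16      ]
```

View pics/crop.png

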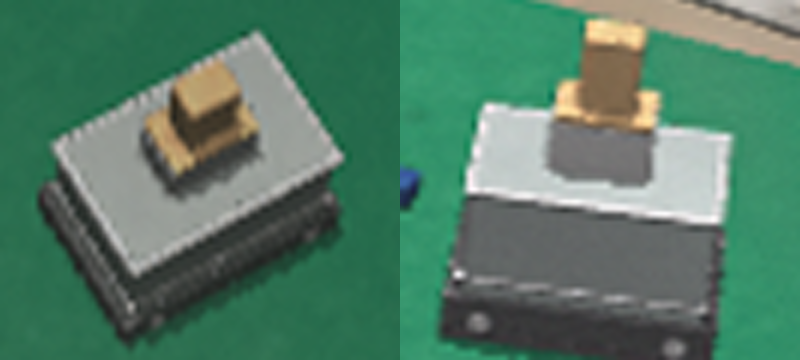

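The crop shows the canister's top face corners, the flange, and the knob upright. In the canister's frame, +y points left and toward the robot. I'll fit the pose from both views.

```bash
cat >>h.py <<'E'
E
python3 - <<'E'
from h import *
from scipy.optimize import least_squares
k=2/3
T=np.array([(55,147),(260,33),(342,158),(135,273)])/4+[370,145]
S=(np.array([(485,103),(733,135),(722,222),(467,192)])-[400,0])/4+[450,220]
KT=np.array([(170,88),(215,60),(240,97),(198,125)])/4+[370,145]
sg=np.array([(1,1),(1,-1),(-1,-1),(-1,1)])
def pts(p,a,b,z):
    c,s=np.cos(p[2]),np.sin(p[2]); q=sg*[a,b]
    return np.c_[q@np.array([[c,s],[-s,c]])+p[:2],np.full(4,z)]
for name,uses in dict(top=[('top',T)],scene=[('scene',S)],both=[('top',T),('scene',S)]).items():
    f=lambda p:np.concatenate([(proj(n,pts(p,.041,.063,.09))-q*k).ravel() for n,q in uses])
    r=least_squares(f,[.65,-.16,.5]);print(name,r.x,np.degrees(r.x[2]),np.abs(r.fun).max())
f=lambda p:(proj('top',pts(p,.011,.015,.166))-KT*k).ravel()
r=least_squares(f,[.65,-.16,.5]);print('knob',r.x,r.fun.round(1))
C=np.array([r.x[0],r.x[1]])
print([plane('scene',np.array(p)/4*k+np.array([450,220])*k,.166).round(3) for p in [(187,22),(245,30)]])
E
```

```text
top [ 0.65676689 -0.16387653  0.41887276] 23.999641183579463 0.15769278534416742
scene [ 0.65578308 -0.16827778  0.42063982] 24.100886153181666 0.5063791879004498
both [ 0.65701244 -0.16583727  0.41938704] 24.02910757689115 1.0213147382460193
knob [ 0.65498428 -0.1624626   0.48625328] [-0.4  0.5  0.5 -0.1  0.6 -0.6 -0.7  0.1]
[array([ 0.656, -0.151,  0.166]), array([ 0.667, -0.178,  0.166])]
```

```bash
cat >>h.py <<'E'
from scipy.spatial.transform import Rotation as Ro
def go(pos,yaw,lean=0):
    """shift (cm) and rotvec: tool y along -y of a frame turned by yaw (rad), leaned to its +y by lean"""
    c,s=np.cos(yaw),np.sin(yaw)
    F=np.array([[c,-s,0],[s,c,0],[0,0,1]])@Ro.from_rotvec([-lean,0,0]).as_matrix()
    T=F@np.diag([1.,-1,-1])
    st=env.get_state();R=st['tool_rot']
    print('t',st['clock'].__round__(2),'pos',st['tool_pos'].round(4),'F',st['wrist_force'].round(1),'w',round(st['width'],3),'j',st['joints'].round(2))
    print('shift',(100*R.T@(np.array(pos)-st['tool_pos'])).round(2),'turn',Ro.from_matrix(R.T@T).as_rotvec().round(3))
E
python3 -c "
from h import *
go([.656,-.165,.26],.419)"
```

```text
t 0.1 pos [0.2867 0.6107 0.2307] F [-0.  -0.3 -0. ] w 0.998 j [-1.28  0.43  0.07  1.61 -0.03  1.11 -0.07]
shift [-66.39 -54.53  -2.86] turn [-0.000e+00  1.000e-03  2.284e+00]
```

>>> send_rows --pt "8.5 0 0 -4 0 0 0" --pt "8.5 -4 -3 -4 0 0 0.12" --pt "8.5 -7 -6 -4 0 0 0.24" --pt "8.5 -10 -8 -4 0 0 0.36" --pt "8.5 -14 -11 -4 0 0 0.48" --pt "8.5 -17 -14 -4 0 0 0.6" --pt "8.5 -20 -17 -4 0 0 0.72" --pt "8.5 -24 -20 -4 0 0 0.84" --pt "8.5 -27 -22 -4 0 0 0.96" --pt "8.5 -30 -25 -4 0 0 1.08"

```text
clock: 0.93
tool_pos: [0.4467, 0.2704, 0.2713]
tool_rot: [[-0.046, 0.999, 0.0], [0.999, 0.046, 0.0], [0.0, 0.0, -1.0]]
wrist_force: [1.1, 0.8, -0.3]
width: 0.994
grasp_force: 0.0
```

```bash
python3 -c "
from h import *
go([.656,-.165,.26],.419)"
```

```text
t 0.93 pos [0.4467 0.2704 0.2713] F [ 1.1  0.8 -0.3] w 0.994 j [-1.03  0.14  0.4   1.92 -0.06  1.1  -0.56]
shift [-44.46  18.91   1.12] turn [-0.    -0.     1.198]
```

>>> send_rows --pt "8.5 -4 1.7 0 0 0 0.12" --pt "8.5 -8 3.4 0 0 0 0.24" --pt "8.5 -12 5 0 0 0 0.36" --pt "8.5 -15 6.5 0 0 0 0.48" --pt "8.5 -19 8 0 0 0 0.6" --pt "8.5 -23 10 0 0 0 0.72" --pt "8.5 -27 11.5 0 0 0 0.84" --pt "8.5 -31 13 0 0 0 0.96" --pt "8.5 -34.5 14.5 0 0 0 1.08" --pt "8.5 -38 16 0 0 0 1.2"

```text
clock: 1.77
tool_pos: [0.6258, -0.1009, 0.2713]
tool_rot: [[0.914, 0.405, 0.0], [0.405, -0.914, 0.0], [0.0, -0.0, -1.0]]
wrist_force: [1.5, 1.0, 0.1]
width: 0.993
grasp_force: 0.0
```

```bash
python3 -c "
from h import *
go([.656,-.165,.2],.419)"
```

```text
t 1.77 pos [ 0.6258 -0.1009  0.2713] F [1.5 1.  0.1] w 0.993 j [-0.52  0.41  0.77  1.69 -0.3   1.17 -0.82]
shift [0.16 7.08 7.12] turn [-0.    -0.    -0.002]
```

>>> send_rows --pt "8.5 0.1 3.5 3 0 0 0" --pt "8.5 0.2 7.1 6 0 0 0" --pt "8.5 0.2 7.1 7.1 0 0 0" --pt "8.5 0.2 7.1 7.1 0 0 0"

```text
clock: 2.1
tool_pos: [0.6547, -0.1653, 0.1959]
tool_rot: [[0.913, 0.407, -0.006], [0.407, -0.913, -0.001], [-0.006, -0.002, -1.0]]
wrist_force: [-1.2, -0.1, -0.3]
width: 0.997
grasp_force: 0.0
```

```bash
python3 - <<'E'
from h import *
go([.656,-.165,.131],.419)
t=imaging.read_camera('top');s=imaging.read_camera('scene')
a=cv2.resize(t[80:170,240:330],(400,400),interpolation=cv2.INTER_CUBIC)
b=cv2.resize(s[120:210,290:380],(400,400),interpolation=cv2.INTER_CUBIC)
cv2.imwrite('pics/c2.png',np.hstack([a,b]))
E
```

```text
t 2.1 pos [ 0.6547 -0.1653  0.1959] F [-1.2 -0.1 -0.3] w 0.997 j [-0.35  0.55  0.72  1.66 -0.4   1.08 -0.66]
shift [0.17 0.03 6.48] turn [-0.002  0.006  0.   ]
```

View pics/c2.png

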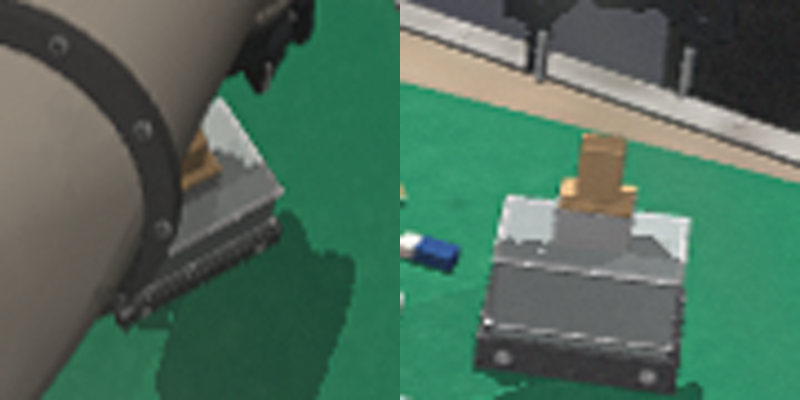

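The top view is mostly hidden by the arm. In the scene crop the two grey finger ends hang at (540,85) and (688,95), on either side of the knob top at (603,138). I'll check the alignment numerically.

```bash
python3 - <<'E'
from h import *
c=lambda P:((proj('scene',P)-[290,120])*400/90+[400,0]).round(0).tolist()
s=env.get_state();p=s['tool_pos'];y=s['tool_rot'][:,1]
for d in (.0427,.05,-.0427,-.05): print('tip',d,c(p+y*d+[0,0,.013]))
yb=np.array([-.407,.914,0]);xb=np.array([.914,.407,0]);m=np.array([.656,-.165,.166])
for a,b in((1,1),(1,-1),(-1,-1),(-1,1)): print('knobtop',c(m+a*.011*xb+b*.015*yb))
for b in(1,-1): print('flange near-bottom',c(m-[0,0,.048]-.017*xb+b*.025*yb))
E
```

```text
tip 0.0427 [[672.0, 87.0]]
tip 0.05 [[683.0, 88.0]]
tip -0.0427 [[541.0, 71.0]]
tip -0.05 [[530.0, 70.0]]
knobtop [[580.0, 131.0]]
knobtop [[625.0, 136.0]]
knobtop [[623.0, 153.0]]
knobtop [[577.0, 147.0]]
flange near-bottom [[554.0, 211.0]]
flange near-bottom [[629.0, 220.0]]
```

>>> send_rows --pt "8.5 0.2 -0.1 2 0 0.006 0" --pt "8.5 0.2 -0.1 4 0 0.006 0" --pt "8.5 0.2 -0.1 5.5 0 0.006 0" --pt "8.5 0.2 -0.1 6.5 0 0.006 0" --pt "8.5 0.2 -0.1 6.5 0 0.006 0" --pt "8.5 0.2 -0.1 6.5 0 0.006 0" --grip_force 60

```text
clock: 2.7
tool_pos: [0.658, -0.1608, 0.1359]
tool_rot: [[0.912, 0.411, 0.006], [0.411, -0.912, 0.002], [0.006, 0.0, -1.0]]
wrist_force: [0.8, -0.5, 1.3]
width: 0.996
grasp_force: 0.0
```

>>> send_rows --pt "4.0 0 0 0 0 0 0" --pt "4.0 0 0 0 0 0 0" --pt "4.0 0 0 0 0 0 0" --pt "4.0 0 0 0 0 0 0" --pt "4.0 0 0 0 0 0 0"

```text
clock: 3.12
tool_pos: [0.6579, -0.1611, 0.1356]
tool_rot: [[0.912, 0.41, 0.006], [0.41, -0.912, 0.002], [0.006, 0.0, -1.0]]
wrist_force: [0.7, -0.3, -0.4]
width: 0.465
grasp_force: 0.0
```

```bash
python3 - <<'E'
from h import *
go([.656,-.165,.131],.419)
s=imaging.read_camera('scene')
cv2.imwrite('pics/c3.png',cv2.resize(s[110:200,290:380],(540,540),interpolation=cv2.INTER_CUBIC))
E
```

```text
t 3.12 pos [ 0.6579 -0.1611  0.1356] F [ 0.7 -0.3 -0.4] w 0.465 j [-0.32  0.61  0.68  1.72 -0.45  0.97 -0.62]
shift [-0.34  0.27  0.46] turn [ 0.    -0.006  0.004]
```

View pics/c3.png

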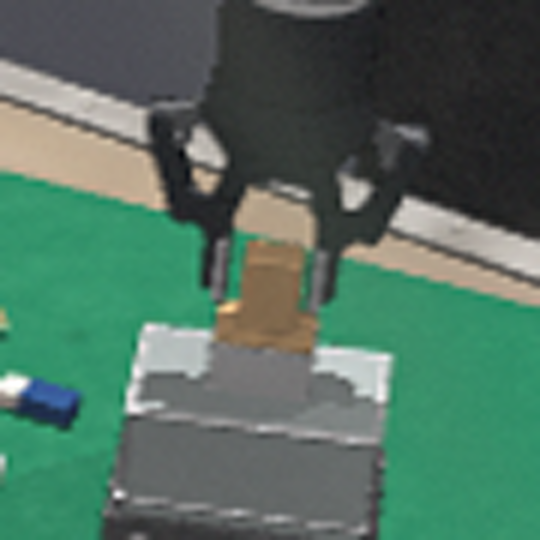

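The fingers straddle the knob, with inner pad edges at x=226 and 316 and the knob at 244–306. They sit about 2 mm too far left, so I'll shift right and close.

>>> send_rows --pt "4.0 -0.2 0.2 0.4 0 -0.006 0" --pt "4.0 -0.2 0.2 0.4 0 -0.006 0" --pt "4.0 -0.2 0.2 0.4 0 -0.006 0" --pt "2.0 -0.2 0.2 0.4 0 -0.006 0" --pt "2.0 -0.2 0.2 0.4 0 -0.006 0" --pt "2.0 -0.2 0.2 0.4 0 -0.006 0" --pt "2.0 -0.2 0.2 0.4 0 -0.006 0" --grip_force 80

```text
clock: 3.75
tool_pos: [0.6568, -0.1639, 0.1314]
tool_rot: [[0.912, 0.41, 0.0], [0.41, -0.912, -0.0], [-0.0, 0.0, -1.0]]
wrist_force: [0.1, -1.4, 1.9]
width: 0.34
grasp_force: 78.9
```

```bash
python3 - <<'E'
from h import *
go([.656,-.165,.131],.419)
print(env.get_state()['moment'],env.get_state()['grasp_force'])
E
```

```text
t 3.75 pos [ 0.6568 -0.1639  0.1314] F [ 0.1 -1.4  1.9] w 0.34 j [-0.32  0.62  0.68  1.71 -0.45  0.97 -0.62]
shift [-0.12  0.07  0.04] turn [0.    0.    0.004]
[-0.22101989  0.15551563 -0.06305965] 78.94145607948303
```

>>> send_rows --pt "2.0 0 -0.05 -0.08 -0.035 0 0" --pt "2.0 0 -0.1 -0.17 -0.07 0 0" --pt "2.0 0 -0.14 -0.23 -0.096 0 0" --pt "2.0 0 -0.18 -0.29 -0.122 0 0" --pt "2.0 0 -0.22 -0.35 -0.148 0 0" --pt "2.0 0 -0.26 -0.41 -0.175 0 0" --pt "2.0 0 -0.26 -0.41 -0.175 0 0" --pt "2.0 0 -0.26 -0.41 -0.175 0 0" --grip_force 110

```text
clock: 4.42
tool_pos: [0.6554, -0.1603, 0.1353]
tool_rot: [[0.912, 0.405, 0.071], [0.411, -0.898, -0.159], [-0.001, 0.174, -0.985]]
wrist_force: [-6.1, 5.4, 4.7]
width: 0.34
grasp_force: 110.2
```

```bash
python3 - <<'E'
from h import *
go([.656,-.165,.131],.419)
print(env.get_state()['moment'],env.get_state()['grasp_force'])
s=imaging.read_camera('scene')
cv2.imwrite('pics/c4.png',cv2.resize(s[110:200,290:380],(540,540),interpolation=cv2.INTER_CUBIC))
E
```

```text
t 4.42 pos [ 0.6554 -0.1603  0.1353] F [-6.1  5.4  4.7] w 0.34 j [-0.48  0.59  0.77  1.81 -0.35  0.81 -0.74]
shift [-0.14  0.37  0.5 ] turn [0.175 0.    0.005]
[ 1.16831121  1.19657843 -0.12601435] 110.18703103065491
```

View pics/c4.png

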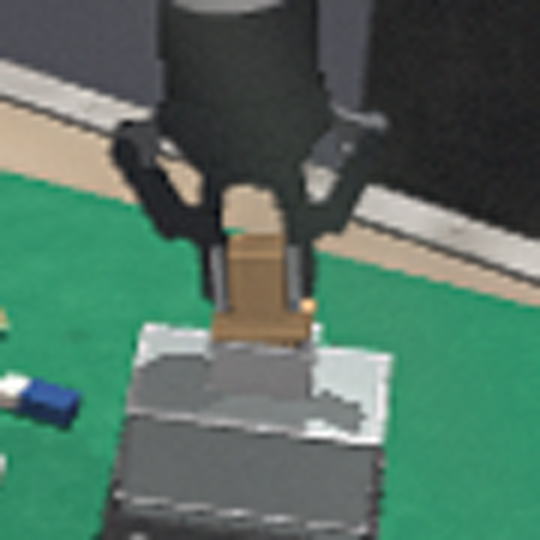

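The bung is leaned left by about 10° with the canister still down: the flange's right end is raised at (308,305). Next I'll rock it to the right while easing it up.

```bash
cat >>h.py <<'E'
def rock(h,deg,y0=0.):
    """flange underside centre h mm above the rim, lean deg to the left, y0 mm to the left"""
    t=np.radians(deg);yb=np.array([-.410,.912,0])
    go(np.array([.6568,-.1639,.1184])+yb*(y0/1e3+.013*np.sin(t))+[0,0,h/1e3+.013*np.cos(t)],.423,t)
E
python3 -c "
from h import *
for h,d in((4.3,10),(5,4),(5.5,-3),(6,-10)):rock(h,d)"
```

```text
t 4.47 pos [ 0.6554 -0.1603  0.1353] F [-5.3  5.1  4.3] w 0.33 j [-0.48  0.59  0.77  1.81 -0.35  0.81 -0.74]
shift [-0.02  0.16  0.01] turn [-0.     0.001  0.001]
t 4.47 pos [ 0.6554 -0.1603  0.1353] F [-5.3  5.1  4.3] w 0.33 j [-0.48  0.59  0.77  1.81 -0.35  0.81 -0.74]
shift [-0.02  0.31 -0.06] turn [0.104 0.001 0.001]
t 4.47 pos [ 0.6554 -0.1603  0.1353] F [-5.3  5.1  4.3] w 0.33 j [-0.48  0.59  0.77  1.81 -0.35  0.81 -0.74]
shift [-0.02  0.48 -0.08] turn [0.227 0.001 0.001]
t 4.47 pos [ 0.6554 -0.1603  0.1353] F [-5.3  5.1  4.3] w 0.33 j [-0.48  0.59  0.77  1.81 -0.35  0.81 -0.74]
shift [-0.02  0.64 -0.08] turn [0.349 0.001 0.001]
```

>>> send_rows --pt "2.0 0 0.05 -0.04 0.035 0 0" --pt "2.0 0 0.15 -0.06 0.087 0 0" --pt "2.0 0 0.27 -0.08 0.14 0 0" --pt "2.0 0 0.38 -0.08 0.19 0 0" --pt "2.0 0 0.48 -0.08 0.24 0 0" --pt "2.0 0 0.58 -0.08 0.29 0 0" --pt "2.0 0 0.7 -0.08 0.35 0 0" --pt "2.0 0 0.7 -0.08 0.35 0 0" --pt "2.0 0 0.7 -0.08 0.35 0 0"

```text
clock: 5.22
tool_pos: [0.6583, -0.1682, 0.137]
tool_rot: [[0.912, 0.403, -0.072], [0.409, -0.899, 0.158], [-0.001, -0.174, -0.985]]
wrist_force: [-0.2, -0.2, 0.1]
width: 0.334
grasp_force: 110.3
```

```bash
python3 - <<'E'
from h import *
rock(6,-10,0);rock(8,0);rock(9,10,0)
print(env.get_state()['moment'],env.get_state()['grasp_force'])
s=imaging.read_camera('scene')
cv2.imwrite('pics/c5.png',cv2.resize(s[110:200,290:380],(540,540),interpolation=cv2.INTER_CUBIC))
E
```

```text
t 5.22 pos [ 0.6583 -0.1682  0.137 ] F [-0.2 -0.2  0.1] w 0.334 j [-0.18  0.66  0.61  1.61 -0.53  1.16 -0.54]
shift [ 0.04 -0.23  0.02] turn [-0.     0.    -0.002]
t 5.22 pos [ 0.6583 -0.1682  0.137 ] F [-0.2 -0.2  0.1] w 0.334 j [-0.18  0.66  0.61  1.61 -0.53  1.16 -0.54]
shift [ 0.04 -0.49 -0.16] turn [-0.175  0.001 -0.002]
t 5.22 pos [ 0.6583 -0.1682  0.137 ] F [-0.2 -0.2  0.1] w 0.334 j [-0.18  0.66  0.61  1.61 -0.53  1.16 -0.54]
shift [ 0.04 -0.73 -0.2 ] turn [-0.349  0.001 -0.002]
[-0.163986    0.04663566 -0.05657583] 110.31545519828796
```

View pics/c5.png

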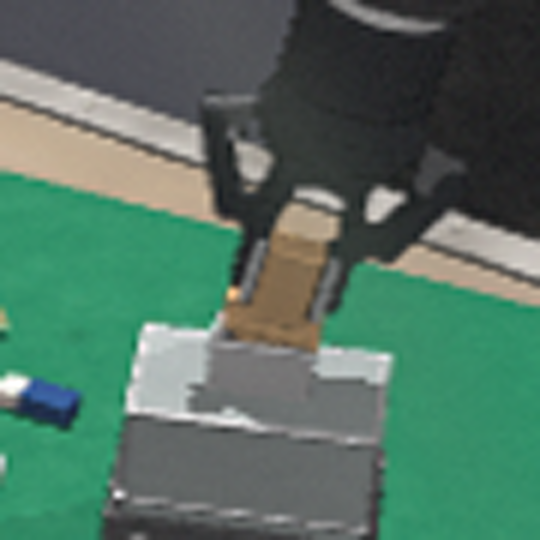

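The bung now leans right, the canister is down, and the wrist force is near zero, so both ends are free. I'll straighten it and lift slowly.

>>> send_rows --pt "2.0 0 -0.1 -0.12 -0.044 0 0" --pt "2.0 0 -0.22 -0.25 -0.087 0 0" --pt "2.0 0 -0.34 -0.38 -0.131 0 0" --pt "2.0 0 -0.45 -0.5 -0.175 0 0" --pt "2.0 0 -0.45 -0.5 -0.175 0 0"

```text
clock: 5.68
tool_pos: [0.6571, -0.1622, 0.1433]
tool_rot: [[0.911, 0.413, 0.001], [0.413, -0.911, -0.003], [0.0, 0.003, -1.0]]
wrist_force: [-0.7, -0.2, -0.5]
width: 0.336
grasp_force: 110.4
```

>>> send_rows --pt "2.0 0 0 -0.3 0 0 0" --pt "2.0 0 0 -0.7 0 0 0" --pt "2.0 0 0 -1.2 0 0 0" --pt "2.0 0 0 -1.8 0 0 0" --pt "2.0 0 0 -2.5 0 0 0" --pt "2.0 0 0 -4 0 0 0" --pt "2.0 0 0 -6 0 0 0" --pt "2.0 0 0 -8 0 0 0"

```text
clock: 6.35
tool_pos: [0.6569, -0.1648, 0.2242]
tool_rot: [[0.912, 0.41, -0.001], [0.41, -0.912, -0.0], [-0.0, -0.0, -1.0]]
wrist_force: [-0.2, -0.2, -0.6]
width: 0.337
grasp_force: 110.3
```

```bash
python3 - <<'E'
from h import *
go([.43,-.052,.21],-.02); go([.43,-.052,.06],-.02)
s=imaging.read_camera('scene')
cv2.imwrite('pics/c6.png',cv2.resize(s[90:250,210:400],(760,640)[:2],interpolation=cv2.INTER_CUBIC)[:600])
E
```

```text
t 6.35 pos [ 0.6569 -0.1648  0.2242] F [-0.2 -0.2 -0.6] w 0.337 j [-0.36  0.53  0.73  1.64 -0.38  1.13 -0.68]
shift [-16.08 -19.58   1.44] turn [-0.     0.001  0.442]
t 6.35 pos [ 0.6569 -0.1648  0.2242] F [-0.2 -0.2 -0.6] w 0.337 j [-0.36  0.53  0.73  1.64 -0.38  1.13 -0.68]
shift [-16.07 -19.58  16.44] turn [-0.     0.001  0.442]
```

View pics/c6.png

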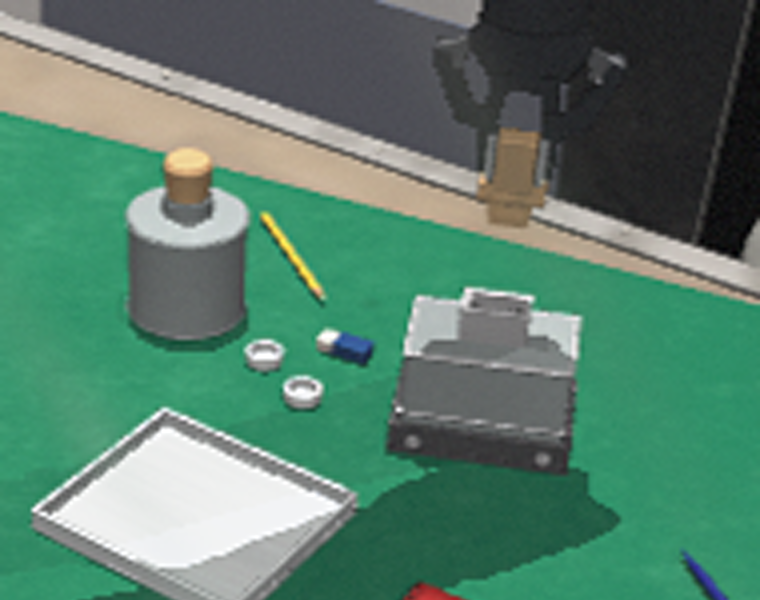

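The bung is held clear, the canister stands down with its neck open at (498,298), and the tray is at (195,510). I'm carrying it over.

>>> send_rows --pt "2.0 -2 -2.5 0 0 0 0" --pt "2.0 -4.5 -5.5 0 0 0 0" --pt "2.0 -7 -8.5 0 0 0 0" --pt "2.0 -9.5 -12 2 0 0 0" --pt "2.0 -12 -15 4 0 0 0" --pt "2.0 -14 -17.5 7 0 0 0" --pt "2.0 -14.8 -18.7 10 0 0 0" --pt "2.0 -14.8 -18.7 13 0 0 0" --pt "2.0 -14.8 -18.7 15.5 0 0 0" --pt "2.0 -14.8 -18.7 15.5 0 0 0"

```text
clock: 7.23
tool_pos: [0.4434, -0.0545, 0.0654]
tool_rot: [[0.912, 0.41, -0.005], [0.41, -0.912, -0.001], [-0.004, -0.001, -1.0]]
wrist_force: [-1.9, 0.1, -1.3]
width: 0.336
grasp_force: 110.4
```

```bash
python3 - <<'E'
from h import *
go([.445,-.055,.041],.419)
E
```

```text
t 7.23 pos [ 0.4434 -0.0545  0.0654] F [-1.9  0.1 -1.3] w 0.336 j [-0.59  0.37  0.67  2.27 -0.4   0.62 -0.76]
shift [0.13 0.12 2.44] turn [-0.001  0.004  0.004]
```

>>> send_rows --pt "2.0 0 0 0.7 0 0 0" --pt "2.0 0 0 1.4 0 0 0" --pt "2.0 0 0 2.0 0 0 0" --pt "2.0 0 0 2.4 0 0 0" --pt "2.0 0 0 2.6 0 0 0" --pt "2.0 0 0 2.6 0 0 0" --grip_force 40

```text
clock: 7.73
tool_pos: [0.4455, -0.0545, 0.0421]
tool_rot: [[0.912, 0.41, 0.0], [0.41, -0.912, 0.0], [0.0, -0.0, -1.0]]
wrist_force: [-0.4, 0.3, -1.1]
width: 0.331
grasp_force: 110.4
```

>>> send_rows --pt "2.0 0 0 0.1 0 0 0" --pt "2.0 0 0 0.2 0 0 0" --pt "2.0 0 0 0.3 0 0 0" --pt "2.0 0 0 0.3 0 0 0" --pt "2.0 0 0 0.3 0 0 0"

```text
clock: 8.15
tool_pos: [0.4456, -0.0544, 0.0394]
tool_rot: [[0.912, 0.41, 0.0], [0.41, -0.912, 0.0], [0.0, -0.0, -1.0]]
wrist_force: [-0.3, 0.3, 5.8]
width: 0.336
grasp_force: 111.4
```

Contact with the tray floor. I'll open gently and retreat.

>>> send_rows --pt "3.5 0 0 0 0 0 0" --pt "4.5 0 0 0 0 0 0" --pt "5.5 0 0 0 0 0 0" --pt "6.5 0 0 0 0 0 0" --pt "6.5 0 0 0 0 0 0" --pt "6.5 0 0 -1 0 0 0" --pt "6.5 0 0 -3 0 0 0" --pt "6.5 0 0 -6 0 0 0" --pt "6.5 0 0 -9 0 0 0" --pt "6.5 0 0 -12 0 0 0"

```text
clock: 8.98
tool_pos: [0.4448, -0.0552, 0.1607]
tool_rot: [[0.912, 0.409, -0.001], [0.409, -0.912, -0.001], [-0.001, 0.0, -1.0]]
wrist_force: [-0.1, 1.0, -0.4]
width: 0.76
grasp_force: 0.0
```

>>> send_rows --pt "6.5 0 0 -2 0 0 0" --pt "6.5 0 0 -4 0 0 0" --pt "6.5 0 0 -4 0 0 0" --pt "6.5 0 0 -4 0 0 0" --pt "6.5 0 0 -4 0 0 0" --pt "6.5 0 0 -4 0 0 0"

```text
clock: 9.48
tool_pos: [0.4448, -0.0546, 0.1986]
tool_rot: [[0.912, 0.41, -0.001], [0.41, -0.912, -0.0], [-0.001, -0.0, -1.0]]
wrist_force: [-0.7, 0.1, -0.7]
width: 0.759
grasp_force: 0.0
```

```bash
python3 - <<'E'
from h import *
s=imaging.read_camera('scene')
cv2.imwrite('pics/c7.png',cv2.resize(s[90:260,200:390],(671,600),interpolation=cv2.INTER_CUBIC))
E
```

```text
(no output)
```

View pics/c7.png

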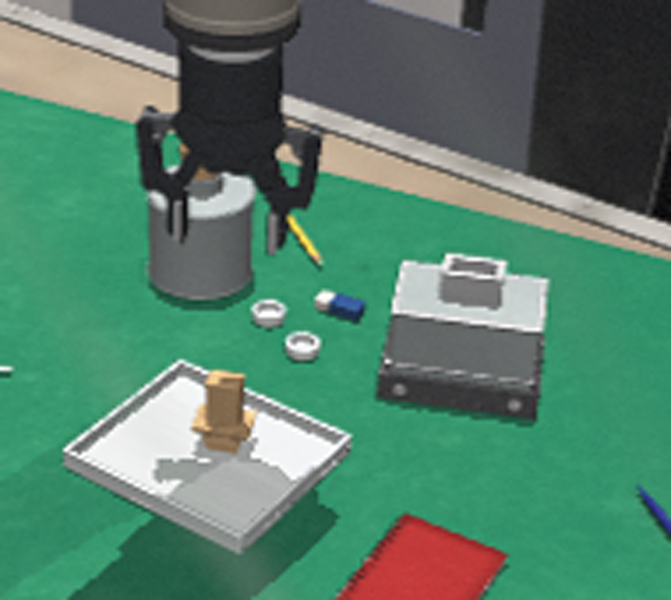

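The bung stands in the large tray at (225,420), the canister is fully down at (465,330), and the gripper is clear of everything.

```bash
python3 -c "
from station import env
print(env.close_job())"
```

```text
the job is handed in; nothing more can be done
None
```

The bung was rocked left then right and came free; it now stands in the larger tray with the canister fully down and the gripper clear, and the job is handed in (no verdict was returned).

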